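Pump a ratchet vice shut on a disk drive

ROBOT

A 7-joint arm with a two-finger parallel gripper is mounted at the origin on a cart in front of the work surface, level with it; the furniture and walls round the work are solid. World frame = base frame: x ahead of the robot, y to its left, z up, the work surface at z = 0. Lengths are in m, angles in degrees, forces in N, time in s.
With the tool pointing down it reaches from about 0.425 to 0.875 m from the base axis. Payload 4.7 kg.
Tool frame: the origin (TCP) lies at the very end of the fingers, on their centre line; the grasp point (between the pads) lies r.pinch_z behind it (r.pinch_z is the distance from the TCP to the grasp point, in m); z points along the fingers, y is the line along which they close (so a half turn about z gives the same grasp; the last joint's range is limited). The gripper opens to 85 mm and grips with 20 to 120 N. Pads are 22 mm wide; open, the fingers measure 114 mm over their backs; the gripper's body (76 mm by 85 mm) begins 54 mm behind the grasp point. The pads swing forward as they close: fully open they stand 13 mm farther back than shut.
Start: joints at [-70.182, 18.392, -4.016, 83.108, 1.295, 78.541, -3.26], TCP at [0.212, 0.615, 0.231] pointing down, gripper open.
Joint ranges: [-163.93, 163.93], [-17.29, 119.83], [-79.2, 71.16], [3.27, 140.29], [-89.18, 269.18], [5.43, 117.66], [-154.24, 154.24]. Speed limits (degrees/s): [147.25, 147.25, 180, 180, 180, 180, 180].

INTERFACE

Orientations are given as a 3x3 rotation matrix whose columns are the frame's x, y, z axes.
In Python, from station import r gives the robot as it stands. The module is installed in compiled form; this text tells all that it offers. Calls block until the motion is done:
- r.move_to(position, orientation): joint-space move of the TCP to a pose.
- r.line_to(position, feed=0.15, rot=None): straight line of the TCP; rot=None keeps the orientation; feed is the mean speed in m/s.
- r.move_joints(angles): joint-space move.
- r.move_gripper(opening, squeeze=None): opening from 0.0 (shut) to 1.0 (fully open); squeeze is the grip in N (None keeps the last); returns when the fingers have stopped.
- r.hold(seconds).
- r.ik(position, orientation): joint angles nearest the present ones, or None.
- r.get_state(): the state.
- r.capture(name): name is "scene" or "top" or "wrist"; returns a dict with "img" (400x640x3 uint8, blue, green, red), "fx", "fy", "cx", "cy" (pixels), "k1" (the pictures are not rectified: a ray, as slopes to the right and down, at radius r is drawn at 1 + k1 r^2 times it, then the intrinsics apply), "R" (3x3) and "t" (3): a world point X has camera coordinates R X + t; the wrist camera has in their place "T_tool_cam" (4x4, takes a point from camera to tool coordinates, whose origin is the TCP and whose axes are the flange's). Camera axes: x right, y down, z forward; pixel columns grow to the right and rows downward; lengths in m; the calibration is good to about 2 mm. A picture is of the moment at which its call begins: read the wrist's pose just before it. There is no depth.
A pose or a line that the arm cannot do raises r.Unreachable and nothing moves.
- r.finish_job(): hands the job in; it is judged then, once.
The state is a dict: "clock": time; "joints": joint angles; "qd": joint speeds; "joint_efforts": joint torques, N m; "eef_pos": TCP position; "tool_rot": TCP orientation; "wrist_force": force on the tool from outside, world axes, zero at the start; "ft_torque": the same for the moment, N m; "width": opening from 0.0 (shut) to 1.0 (fully open); "gripper_force": force on a finger pad.
Only numpy, scipy, OpenCV 4.12 (cv2) and the standard library are available. Lean on these libraries where they do the work, as an engineer would, in place of code of your own. Each camera call takes 0.05 s, during which the arm holds its last target. There are 200 camera calls.

TASK

The small disk drive lies loose on the bed of the blue ratchet vice. Swing the vice's red-knobbed ratchet lever back and forth until the moving jaw has pushed the drive square against the far stop and its sprung pad is clearly pressed in on the drive (at least 3 mm), but stop before the pad bottoms out, since the ratchet cannot be wound back. Move only the lever: do not push the jaw, the toothed wheel, the stop or the drive by hand, and leave the things lying around alone.

Things in the scene. Friction and masses are not known exactly. Their poses are not given: they have to be found in the camera images.
- vice: the blue bed plate of the ratchet vice, fixed to the bench, 110 (x) x 270 (y) x 12 mm. Origin: centre of its underside; z up. The jaw travels along the vice's +y, towards the stop; the lever reaches out over the vice's -x side.
- jaw: the moving aluminium jaw with its rack, 98 x 20 x 21 mm; origin: centre of its underside; axes parallel to the vice's. At the start it stands at y = -35 mm in the vice's frame and can travel 60 mm along the vice's +y. It moves only when the wheel turns: 5 mm a notch.
- pad_face (a point): centre of the rubber face of the sprung pad carried in front of the jaw (face 88 mm wide, 15 mm high); at rest it stands 38 mm ahead of the jaw's origin.
- jaw_pad (a joint): how far the sprung pad is pressed back towards the jaw, in m: 0 = standing fully out (nothing clamped), 0.018 = bottomed out. The spring takes about 2 N to start and 0.7 N per mm more.
- wheel: the steel ratchet wheel of 16 saw teeth (22.5 degrees a notch), 64 mm across, under the lever, 30 to 40 mm above the bench, on a vertical axis. It stays where it is left.
- lever (a joint): ratchet lever angle in rad, hard stops at -0.52 and 0.52; at 0 it points along the vice's -x. Growing angle (counter-clockwise from above, knob towards the vice's -y) is the driving stroke, feeding the jaw, 3 to 5 N at the knob; falling angle is the free return over the teeth. A swing of 0.9 rad there and back gives up to 2 notches, 10 mm of jaw. It stays where left.
- lever_pivot (a point): point on the lever's vertical axis, 51 mm above the bench, on the lever's top face.
- knob_top (a point): top centre of the lever's upright red knob: 130 mm from the lever's axis, 19 to 23 mm thick, standing from 51 mm (top of the flat lever, 8 mm thick and 16 mm wide) to 100 mm above the bench.
- stop: the fixed aluminium stop bar, 98 x 18 x 22 mm, pinned on the bed at the vice's +y end, parallel to the jaw; origin: centre of its underside. Its position along the bed differs from case to case: the jaw must travel 13 to 41 mm before the drive is tight.
- drive: the closed 2.5 inch disk drive, 70 (own x) x 100 (own y) x 12 mm, about 0.1 kg, lying loose on the bed between pad and stop, its 70 mm side along the vice's y; origin: centre of its underside.
- screwdriver: bystander: red precision screwdriver, 143 mm long, lying in front of the vice; origin: centre of its underside.
- disc: bystander: scalloped aluminium disc, 47 mm across, 10 mm high; origin: centre of its underside.
- adapter: bystander: black drive adapter, 42 x 74 x 17 mm; origin: centre of its underside.

How it is judged:
By the outcome, as a careful person would: the job done as asked, in the order asked, and still so for the second after the job is handed in, with the robot touching nothing.
It also fails if it takes over 61 s, if anything falls off the work surface, if the arm or the gripper's body presses on something with over 40 N, if the wrist force passes 120 N, or if a joint passes its speed limit or range.

## Working session

There is one attempt and no reset: what is moved stays moved. The work goes in short steps, each a Python script; the robot and the scene stay as the last script left them, time stands still between calls to the robot, and variables do not carry over. Pictures are saved under pics/ and viewed, at most 10 in all, crops included, and the job is handed in when it is done.

```bash
mkdir -p pics; cat > h.py <<'E'
import numpy as np, cv2
from station import r
def ray(c,u,v):
    # pixel -> world origin, direction
    K=np.array([[c["fx"],0,c["cx"]],[0,c["fy"],c["cy"]],[0,0,1]])
    p=cv2.undistortPoints(np.array([[[u,v]]],float),K,np.array([c["k1"],0,0,0,0.]))[0,0]
    R=np.array(c["R"]);t=np.array(c["t"])
    return -R.T@t, R.T@np.array([p[0],p[1],1])
def atz(c,u,v,z):
    o,d=ray(c,u,v); return o+d*(z-o[2])/d[2]
def tri(rs):
    A=0;b=0
    for o,d in rs:
        d=d/np.linalg.norm(d);P=np.eye(3)-np.outer(d,d);A=A+P;b=b+P@o
    return np.linalg.solve(A,b)
def cam(name):
    s=r.get_state();c=r.capture(name)
    if name=="wrist":
        T=np.eye(4);T[:3,:3]=s["tool_rot"];T[:3,3]=s["eef_pos"]
        W=np.linalg.inv(T@np.array(c["T_tool_cam"]));c["R"]=W[:3,:3];c["t"]=W[:3,3]
    return c
E
python3 - <<'E'
from h import *
import pickle
for n in("scene","top"):
    c=cam(n);cv2.imwrite(f"pics/{n}0.png",c["img"]);pickle.dump(c,open(n+"0.pkl","wb"))
    print(n,-np.array(c["R"]).T@c["t"])
s=r.get_state();print(s["clock"],s["tool_rot"],r.pinch_z)
E
```

```text
scene [ 0.24084842 -0.18829511  0.76419932]
top [0.40240973 0.2587755  0.99696641]
0.1 [[-9.45482926e-01  3.25671322e-01 -4.76155677e-04]
 [ 3.25671658e-01  9.45481475e-01 -1.65906294e-03]
 [-9.01128502e-05 -1.72368609e-03 -9.99998510e-01]] 0.0187
```

View pics/scene0.png

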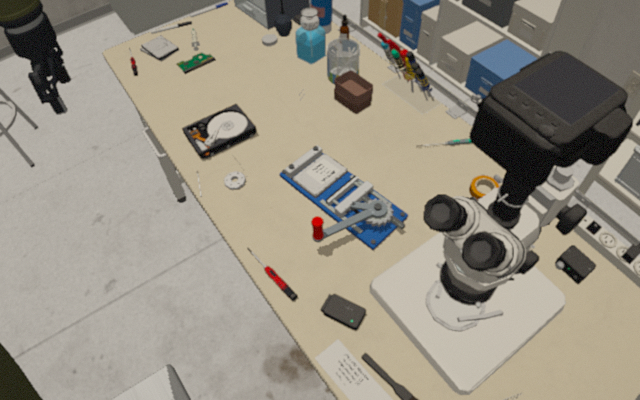

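View pics/top0.png

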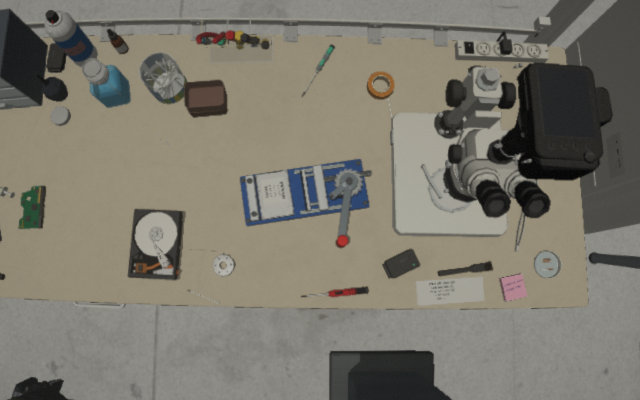

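The scene view shows the knob top at about (318,221) and the pivot at (379,208). In the top view the knob is at (343,240) and the pivot at (347,181), and the jaw travels to the left, which is world +y. The microscope is off to the right.

```bash
python3 - <<'E'
from h import *
import pickle
S=pickle.load(open("scene0.pkl","rb"));T=pickle.load(open("top0.pkl","rb"))
print("knob",tri([ray(S,318,221),ray(T,343,240)]),atz(T,343,240,.1),atz(S,318,221,.1))
print("piv",tri([ray(S,379,208),ray(T,347,181)]),atz(T,347,181,.051),atz(S,379,208,.051))
a=cv2.resize(T["img"][150:255,230:380],None,fx=4,fy=4,interpolation=2)
b=cv2.resize(S["img"][140:255,270:415],None,fx=4,fy=4,interpolation=2)
cv2.imwrite("pics/t1.png",a);cv2.imwrite("pics/s1.png",b)
E
```

```text
knob [0.4858628  0.19067663 0.09695579] [0.48545035 0.19096315 0.1       ] [0.48487939 0.18890184 0.1       ]
piv [0.61782991 0.17757373 0.04089784] [0.61363291 0.17939846 0.051     ] [0.61462355 0.17178348 0.051     ]
```

View pics/t1.png

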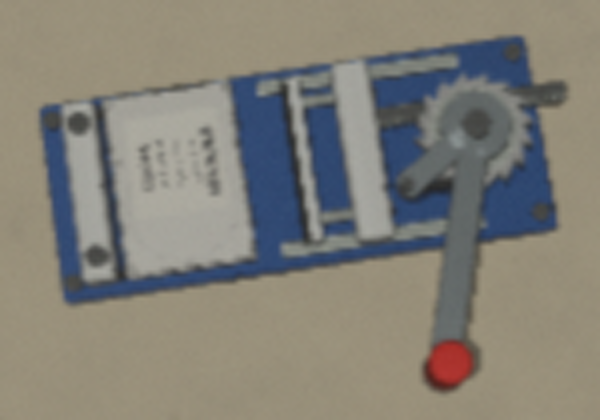

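View pics/s1.png

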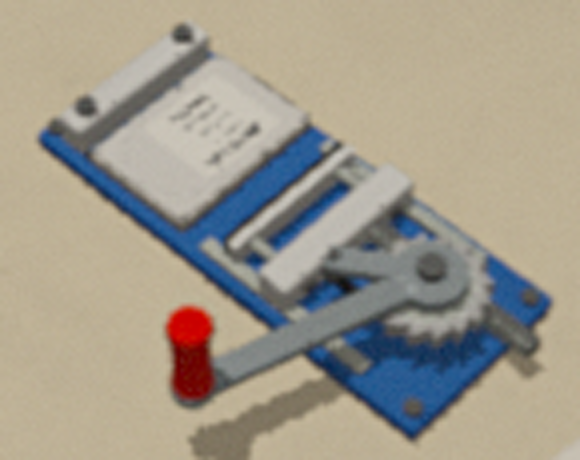

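```bash
python3 - <<'E'
from h import *
import pickle
S=pickle.load(open("scene0.pkl","rb"));T=pickle.load(open("top0.pkl","rb"))
t=lambda x,y,z:atz(T,230+x/4-.4,150+y/4-.4,z)
s=lambda x,y,z:atz(S,270+x/4-.4,140+y/4-.4,z)
C=[t(42,105,.012),t(68,302,.012),t(522,38,.012),t(555,228,.012)]
print(*C)
yv=(C[0]+C[1]-C[2]-C[3])/2;L=np.linalg.norm(yv[:2]);print("L",L,"W",np.linalg.norm(C[0]-C[1]))
yv/=L;xv=np.array([yv[1],-yv[0],0]);o=sum(C)/4
print("o",o,"ang",np.degrees(np.arctan2(-yv[0],yv[1])))
f=lambda p:(1000*np.array([(p-o)@xv,(p-o)@yv])).round(1)
for n,a,z in[("stop in",(96,103),.034),("stop in2",(117,280),.034),("stop out",(62,105),.034),("drv far",(105,103),.024),("drv far2",(125,277),.024),("drv near",(230,82),.024),("drv near2",(255,260),.024),("pad",(285,85),.028),("pad2",(312,242),.028),("jaw f",(335,65),.033),("jaw f2",(360,240),.033),("piv",(477,123),.051),("knob",(450,364),.1)]:
    print(n,f(t(*a,z)))
print("scene: knob",f(s(190,325,.1)),"piv",f(s(432,265,.051)),s(190,325,.1),s(432,265,.051))
print(tri([ray(S,270+190/4-.4,140+325/4-.4),ray(T,230+450/4-.4,150+364/4-.4)]),tri([ray(S,270+432/4-.4,140+265/4-.4),ray(T,230+477/4-.4,150+123/4-.4)]))
print(t(477,123,.051),t(450,364,.1))
# reach test
piv=t(477,123,.051)
E
```

```text
[0.62966547 0.40911665 0.012     ] [0.52205657 0.39055638 0.012     ] [0.67225564 0.14729248 0.012     ] [0.5666258  0.12975462 0.012     ]
L 0.2649219805711249 W 0.1091978019233499
o [0.59765087 0.26918004 0.012     ] ang 9.468197288687916
stop in [ 45.9 101.7]
stop in2 [-50.  102.8]
stop out [ 47.5 119.7]
drv far [47.6 97.7]
drv far2 [-47.5  99.3]
drv near [49.2 29.6]
drv near2 [-48.7  30. ]
pad [42.3  0.6]
pad2 [-44.2  -1.2]
jaw f [ 48.  -27.3]
jaw f2 [-47.6 -26.2]
piv [  1.8 -95.3]
knob [-124.4  -56.8]
scene: knob [-125.3  -59.3] piv [  2.7 -93.6] [0.48378961 0.19009736 0.1       ] [0.61571819 0.1773143  0.051     ]
[0.48487043 0.19231434 0.09627689] [0.61435112 0.17582503 0.05383033]
[0.61509953 0.17552052 0.051     ] [0.4842588  0.19270574 0.1       ]
```

Measured against the vice, the pad needs about 33 mm of travel, so about 8 notches. The lever now stands at about -0.29 rad. I'll go above the knob and look from close by.

```bash
cat >> h.py <<'E'
PIV=np.array([.6150,.1764]);A0=np.radians(180+9.47);RAD=.131
def pose(a,z,piv=None,off=0.):
    "TCP pose at lever angle a, fingers' closing line along the swing; off: tangential lead"
    p=PIV if piv is None else piv
    d=np.array([np.cos(A0+a),np.sin(A0+a)])
    y=np.array([d[1],-d[0],0]);zz=np.array([0,0,-1.]);x=np.cross(y,zz)
    k=p+RAD*d
    return np.array([k[0],k[1],z]),np.column_stack([x,y,zz])
E
python3 - <<'E'
from h import *
import pickle
for a in(-.5,0,.5):
    for z in (.06,.22):print(a,z,np.round(r.ik(*pose(a,z)),0))
p,R=pose(-.29,.22)
r.move_to(p,R)
s=r.get_state();print(s["clock"],s["eef_pos"],s["wrist_force"])
c=cam("wrist");cv2.imwrite("pics/w0.png",c["img"]);pickle.dump(c,open("w0.pkl","wb"))
E
```

```text
-0.5 0.06 [-40.  14.  14. 110.  -4.  56.  47.]
-0.5 0.22 [-39.   5.  13. 101.  -1.  75.  45.]
0 0.06 [-37.  11.  17. 114.  -4.  56.  82.]
0 0.22 [-38.   1.  18. 104.  -0.  74.  79.]
0.5 0.06 [-33.  12.  21. 113.  -5.  56. 119.]
0.5 0.22 [-36.   3.  23. 103.  -1.  75. 116.]
1.925 [0.48470797 0.19405376 0.22000965] [ 0.02560239  0.47292935 -0.24679109]
```

View pics/w0.png

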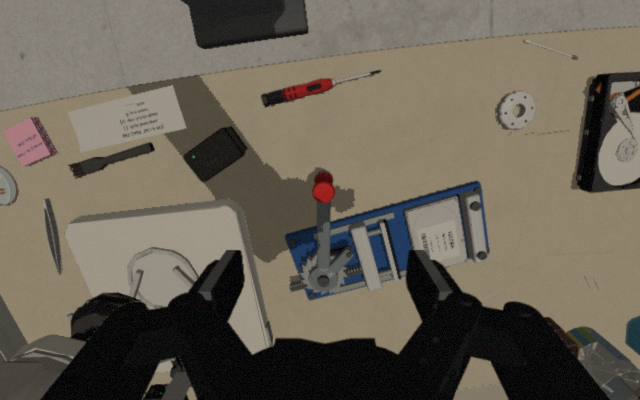

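The wrist view shows the knob top at (323,191) and the pivot at (322,281), centred between the fingers. I'll check both against the earlier positions by triangulation.

```bash
python3 - <<'E'
from h import *
import pickle
W=pickle.load(open("w0.pkl","rb"));S=pickle.load(open("scene0.pkl","rb"));T=pickle.load(open("top0.pkl","rb"))
print(atz(W,323,191,.1),atz(W,322,281,.051))
print(tri([ray(W,323,191),ray(S,317.1,220.8),ray(T,342.1,240.6)]),tri([ray(W,322,281),ray(S,377.6,205.9),ray(T,348.9,180.4)]))
E
```

```text
[0.48435719 0.19293624 0.1       ] [0.61740391 0.17473442 0.051     ]
[0.4850844  0.19251511 0.09627389] [0.61409197 0.17540379 0.05501277]
```

```bash
cat >> h.py <<'E'
PIV=np.array([.6152,.1757]);Z=.064
def swing(a0,a1,n=4,feed=.12):
    F=[]
    for a in np.linspace(a0,a1,n+1)[1:]:
        p,R=pose(a,Z);r.line_to(p,feed=feed,rot=R)
        f=np.array(r.get_state()["wrist_force"])[:2]-F0;F.append((f@R[:2,1],f@R[:2,0]))
        if np.hypot(*f)>20: print("FORCE",a,f);break
    print(np.round(F,1).tolist(),round(r.get_state()["clock"],1));return a
F0=np.array([0.,0.])
E
python3 - <<'E'
from h import *
import h
r.move_gripper(.6,20)
h.F0=np.array(r.get_state()["wrist_force"])[:2]
p,R=pose(-.285,Z);r.line_to(p,rot=R)
r.move_gripper(.36,20);s=r.get_state();print(s["width"],s["gripper_force"],s["wrist_force"],s["clock"],h.F0)
a=swing(-.285,-.48,2)
a=swing(a,.48)
s=r.get_state();print(s["eef_pos"])
c=cam("top");cv2.imwrite("pics/t2.png",cv2.resize(c["img"][150:255,230:380],None,fx=4,fy=4,interpolation=2))
E
```

```text
0.3564897946503271 0.0 [ 0.50550419  0.10358057 -0.60859482] 3.9333 [-0.34341868  0.33332137]
[[-0.1, -0.8], [0.1, -1.2]] 4.5
[[0.3, 0.4], [-0.3, -0.4], [0.1, -0.1], [0.3, 0.5]] 6.1
[0.51029704 0.09784956 0.06387389]
```

View pics/t2.png

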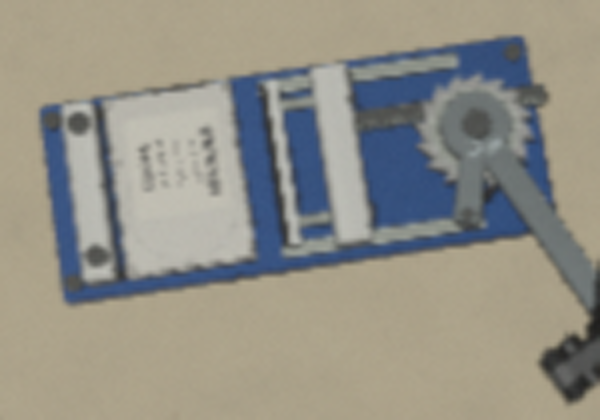

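The cage grip works. The jaw's front edge moved from x≈335 to x≈313 in the crop, which is about 10 mm or 2 notches. I'll run two more cycles and then look.

```bash
python3 - <<'E'
from h import *
a=.48
for i in range(2):
    a=swing(a,-.48); a=swing(a,.48)
c=cam("top");cv2.imwrite("pics/t3.png",cv2.resize(c["img"][150:255,230:380],None,fx=4,fy=4,interpolation=2))
E
```

```text
[[-0.6, -0.0], [0.4, -0.6], [-1.1, -0.5], [-0.4, -0.2]] 7.8
[[0.6, 0.4], [0.0, -0.1], [0.4, -0.3], [0.3, -0.8]] 9.4
[[-0.8, 0.7], [0.4, -0.8], [-0.7, 0.9], [-0.2, -0.3]] 11.0
[[-0.3, 0.4], [-0.1, -0.4], [-0.2, -1.1], [0.7, 0.4]] 12.7
```

View pics/t3.png

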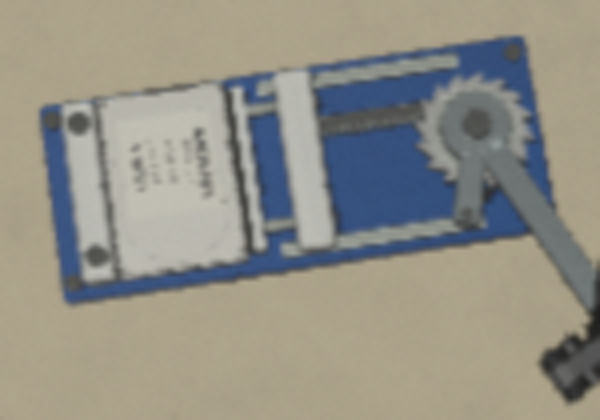

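The jaw front is now at x≈275, about 30 mm of travel. The drive is at or nearly at the stop and the pad has just reached it. One more swing (2 notches) should press the pad about 7–10 mm.

```bash
python3 - <<'E'
from h import *
a=.48
a=swing(a,-.48); a=swing(a,.48)
p,R=pose(.45,Z);r.line_to(p,rot=R)   # ease off the knob
r.move_gripper(.6)
p,R=pose(.45,.22);r.line_to(p,rot=R)
c=cam("top");cv2.imwrite("pics/t4.png",cv2.resize(c["img"][155:225,235:345],None,fx=7,fy=7,interpolation=2))
c=cam("scene");cv2.imwrite("pics/s4.png",cv2.resize(c["img"][140:240,270:400],None,fx=6,fy=6,interpolation=2))
E
```

```text
[[-0.5, 0.0], [-0.1, 0.3], [-0.4, 0.6], [-0.9, 0.8]] 14.3
[[0.6, 0.3], [-0.1, 0.2], [0.9, 0.4], [1.4, -0.8]] 16.0
```

View pics/t4.png

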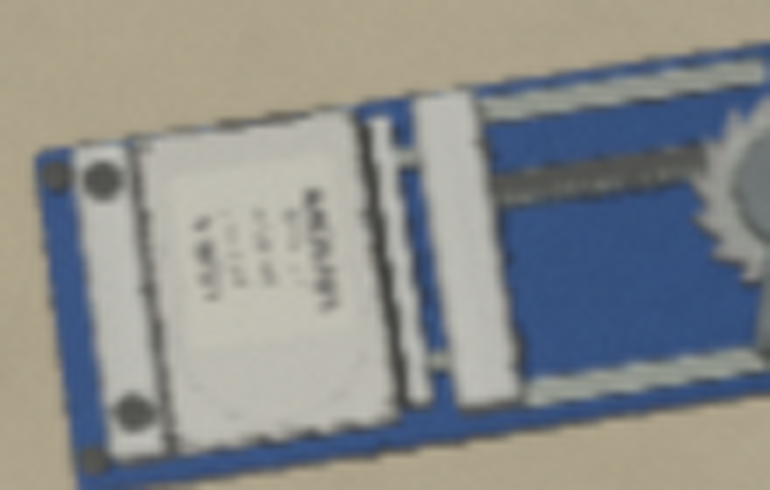

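View pics/s4.png

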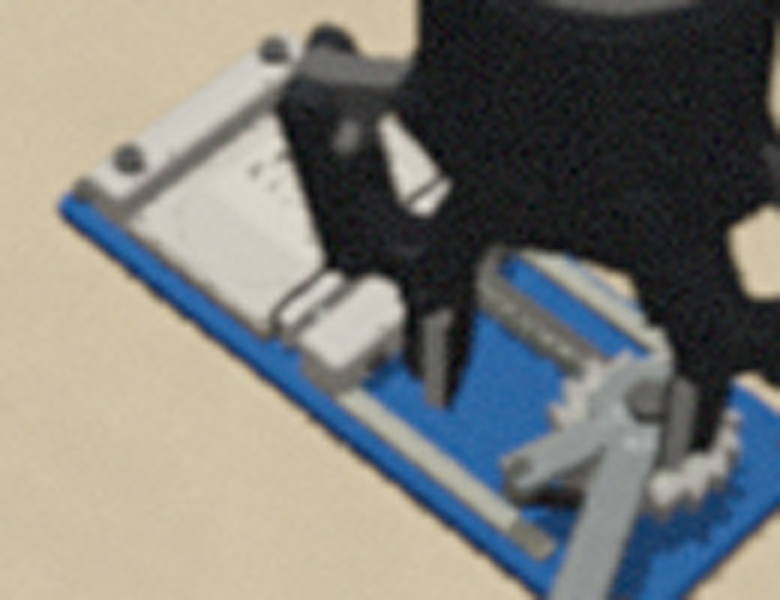

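The drive sits square against the stop. The gap between pad plate and jaw has closed from about 8 px to about 3 px, so the pad is pressed roughly 7–11 mm, inside 3–18 mm. The robot is clear of everything, so I'm handing in.

```bash
python3 -c "
from station import r
print(r.finish_job(), r.get_state()['clock'])"
```

```text
the job is handed in; nothing more can be done
the job is handed in; nothing more can be done
```

The job is handed in: the drive is clamped square against the stop with the pad pressed in roughly 7–11 mm as estimated from the camera images (limit 18 mm), and only the lever was moved.

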